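# Pack the painting caddy for a day outdoors

## Task

Pack the plywood caddy for painting outdoors from the things on the table to its right: stand the lidded jar, the capped medium bottle and the spray bottle upright, each right down in the holder block whose hole is made for it, and lay the small paint tube flat in the empty tube bay. Set the jar and bottles down without dropping them, and leave the jar that has no lid (it would spill) and the needle-spout bottle standing where they are.

Things in the scene. Friction and masses are not known exactly. Their poses are not given: they have to be found in the camera images.
- caddy: Plywood carrying caddy, 214 (x) x 282 mm (y), fixed on the table. Origin: centre of underside; z up, -x towards the robot. Back row at x=55 mm, y=-87, 0, 87: three blocks. In front the empty tube bay, x -99 to 5, y -131 to 29 mm, floor 6 mm up, walls 32-40 mm high; beyond it (y 35 to 131) a roll of tape, 54 mm high. End boards with hand slots 88 mm high, back wall 46.
- jar_block: Block with the widest hole, round, 72 mm across, for the lidded jar. Square hardwood block 84 x 84 x 36 mm, fixed in the caddy's back row (any order, 87 mm apart; top 42 mm above the table). Origin: centre of its underside, 6 mm above the table; axes parallel to the caddy's. Hole open at the top, 30 mm deep: its floor is 6 mm above the origin.
- bottle_block: Block with the smaller round hole, 55 mm across, for the medium bottle. Square hardwood block 84 x 84 x 36 mm, fixed in the caddy's back row (any order, 87 mm apart; top 42 mm above the table). Origin: centre of its underside, 6 mm above the table; axes parallel to the caddy's. Hole open at the top, 30 mm deep: its floor is 6 mm above the origin.
- spray_block: Block with the rectangular hole, 52 (its x) x 66 mm (its y), for the spray bottle. Square hardwood block 84 x 84 x 36 mm, fixed in the caddy's back row (any order, 87 mm apart; top 42 mm above the table). Origin: centre of its underside, 6 mm above the table; axes parallel to the caddy's. Hole open at the top, 30 mm deep: its floor is 6 mm above the origin.
- lidded_jar: Small round glass jar with grey contents, closed by a black screw lid: body 56 mm across, 75 mm high with the lid (lid 52 mm across, from 62 mm up), about 0.4 kg. Stands upright on the table right of the caddy (similar ones at the back or left are not meant). Origin: centre of its underside, z up. Does not open.
- medium_bottle: Small white round plastic bottle of painting medium with a grey round cap: body 39 mm across up to about 70 mm, cap 25 mm across from 76 to 94 mm (its top), about 0.09 kg. Stands upright on the table right of the caddy (similar ones at the back or left are not meant). Origin: centre of its underside, z up.
- spray_bottle: Flat-sided clear glass spray bottle: body 36 mm (its x) by 50 mm (its y), 75 mm high; above it a round neck and cap 17 mm across from 76 to 116 mm (its top), about 0.14 kg. Stands upright on the table right of the caddy (similar ones at the back or left are not meant). Origin: centre of its underside, z up.
- paint_tube: Squeezed white paint tube lying flat on the table, right of the caddy, the only tube there: 112 mm long (its y), 40 mm wide (its x) from the middle to its flat end (y = 0 to 56 mm) and 28 mm wide (y = -38 to 0 mm) towards the screw cap at -y, 24 to 26 mm thick, 0.06 kg. Origin: middle of its underside, z up.
- open_jar: Look-alike to leave alone: wide clear glass jar WITHOUT a lid, 72 mm across, 82 mm high, standing upright right of the caddy. Origin: centre of its underside.
- needle_bottle: Look-alike to leave alone: slim white squeeze bottle with a long thin needle spout, 32 mm across, 135 mm high with the needle, standing upright right of the caddy. Origin: centre of its underside.
Mind the look-alikes: they are no part of the job. What is shaped like the lidded_jar but yellow is not meant.

How it is judged:
By the outcome, as a careful person would: the job done as asked, in the order asked, and still so for the second after the job is handed in, with the robot touching nothing.
It also fails if it takes over 112 s, if anything falls off the work surface, if the arm or the gripper's body presses on something with over 40 N, if the wrist force passes 120 N, or if a joint passes its speed limit or range.

## Robot

A 7-joint arm with a two-finger parallel gripper is mounted at the origin on a cart in front of the work surface, level with it; the furniture and walls round the work are solid. World frame = base frame: x ahead of the robot, y to its left, z up, the work surface at z = 0. Lengths are in m, angles in rad, forces in N, time in s.
With the tool pointing down it reaches from about 0.35 to 0.9 m from the base axis. Payload 8.1 kg.
Tool frame: the origin (TCP) lies at the very end of the fingers, on their centre line; the grasp point (between the pads) lies r.tcp_to_grasp behind it (r.tcp_to_grasp is the distance from the TCP to the grasp point, in m); z points along the fingers, y is the line along which they close (so a half turn about z gives the same grasp; the last joint's range is limited). The gripper opens to 85 mm and grips with 20 to 120 N. Pads are 22 mm wide; open, the fingers measure 114 mm over their backs; the gripper's body (76 mm by 85 mm) begins 54 mm behind the grasp point. The pads swing forward as they close: fully open they stand 13 mm farther back than shut.
Start: joints at [-1.364, 0.434, 0.025, 1.573, -0.012, 1.134, -0.075], TCP at [0.191, 0.595, 0.195] pointing down, gripper open.
Joint ranges: [-2.62, 2.62], [-0.44, 2.09], [-1.27, 1.32], [0.08, 2.57], [-1.32, 4.46], [0.12, 2], [-2.74, 2.74]. Speed limits (rad/s): [2.22, 2.22, 3.01, 3.01, 3.14, 3.14, 3.14].

## Interface

Orientations are given as a unit quaternion [w, x, y, z].
In Python, from plant import r, grab_frame, camera_info, workorder, search_frame, place_of gives the robot as it stands.
- The arm moves only by the tool drive_tool, never from a script. Its argument "moves" is a list of rows, each a list of 3 entries, a list of its own where there are three numbers: the closure, from -1 (fully open) to 1 (shut), then the shift along the world's x, y, z in m, then the turn about the world's z in units of 6 degrees (1.0 is 6 degrees). In form: [[gripper, [dx, dy, dz], yaw], ...]. A call has 1 to 20 rows; each row is the pose to reach, as a shift and turn from the pose commanded when the call began; what a row does not reach only later rows make up. A row lasts 1/8 s, in which the tool goes at most 62.5 mm and 10.7 degrees, less where a joint would pass 70% of its speed; a pose out of reach is approached as far as the arm can. A call with a gripper value outside its range is refused whole. The fingers move at their own pace and stop on an object; "newtons" is the grip in N (left out, the last holds). Time passes only in rows, so rows that repeat a pose let the fingers close. It gives the time, the measured TCP pose, the force, the opening and the grip force at its end, in the units of the state.
- r.get_obs(): the state, without advancing time (a new reading comes with each control period).
- grab_frame(name): name is "side" or "top" or "wrist"; returns the picture (420x560x3 uint8, blue, green, red); there is no depth.
- camera_info(name): a dict with "intrinsics" (3x3 intrinsics, pixels), "R" (3x3) and "t" (3): a world point X has camera coordinates R X + t. Camera axes: x right, y down, z forward; pixel columns grow to the right and rows downward; lengths in m; the calibration is good to about 2 mm. A picture is of the moment at which its call begins: read the wrist's pose just before it. camera_info takes no time and is no camera call; for the wrist camera it gives the pose at the moment of the call.
- workorder.sign_off(): hands the job in; it is judged then, once.
Trained networks look in the newest picture that a camera, given by its name, has taken for a name from the list of things; names that differ only in an ending like _2 or _b are one class to them, and where a whole thing is asked for, a point or a joint stands for the part that bears it (a point fixed in the world has none). Each returns a list of dicts, best first, with "score" (0 to 1); they miss things now and then, are a little off and sometimes report something else, mostly with a low value. They report only what shows in the picture. A call takes as long as a camera call. They do not tell look-alikes from the thing itself.
- search_frame(target, camera): "rect" ([centre column, centre row, width, height] in pixels, round what is visible of it).
- place_of(target, camera): "pixel" ([column, row] in pixels: a listed point, or the origin of a listed thing).
The state is a dict: "t": time; "q": joint angles; "qvel": joint speeds; "tau": joint torques, N m; "tcp_pos": TCP position; "orientation": TCP orientation; "wrist_force": force on the tool from outside, world axes, zero at the start; "torque": the same for the moment, N m; "width": finger opening in m; "finger_force": force on a finger pad.
Only numpy, scipy, OpenCV 4.12 (cv2) and the standard library are available. Lean on these libraries where they do the work, as an engineer would, in place of code of your own. Each camera call takes 0.05 s, during which the arm holds its last target. There are 200 camera calls.

## Working session

There is one attempt and no reset: what is moved stays moved. The work goes in short steps, Python scripts to look and compute and a tool call to move; the robot and the scene stay as the last step left them, time stands still between calls to the robot, and variables do not carry over. Pictures are saved under pics/ and viewed, at most 14 in all, crops included, and the job is handed in when it is done.

Besides the shell and the picture viewer there is one more tool, called after "Request:" by a JSON object that holds its "api" and its "payload", one argument or row to a line. drive_tool: Moves the arm, as the interface text tells. Its arguments: {"type":"object","properties":{"moves":{"type":"array","items":{"type":"array"}},"newtons":{"type":"number"}},"required":["moves"]}

```bash
ls; mkdir -p pics; python3 - <<'E'
from plant import *
import cv2
o=r.get_obs();print(o['t'],o['tcp_pos'],o['orientation'],o['width'],r.tcp_to_grasp)
for n in ['top','side','wrist']:
    cv2.imwrite(f'pics/{n}0.png',grab_frame(n))
    c=camera_info(n);print(n,c['intrinsics'],c['R'],c['t'])
    for k in ['lidded_jar','medium_bottle','spray_bottle','paint_tube','jar_block','bottle_block','spray_block','open_jar','needle_bottle','caddy']:
        print(k,[(round(d['score'],2),[round(x) for x in d['pixel']]) for d in place_of(k,n)])
E
```

```text
pics
0.0 [0.19043043 0.59466993 0.19368917] [-5.02077697e-05  1.54299653e-01  9.88023754e-01 -8.21795632e-04] 0.08547979660054936 0.0187
top [[460.95466326   0.         275.75600862]
 [  0.         460.95466326 210.45989275]
 [  0.           0.           1.        ]] [[-0.01605428 -0.99985939 -0.00484379]
 [-0.99492426  0.01645596 -0.09927196]
 [ 0.09933771  0.00322547 -0.99504855]] [0.07531042 0.54102896 1.28779934]
lidded_jar [(0.79, [333, 192]), (0.57, [396, 154])]
medium_bottle [(0.59, [379, 186])]
spray_bottle [(0.77, [385, 246])]
paint_tube [(0.81, [336, 243]), (0.73, [220, 195])]
jar_block [(0.95, [218, 199])]
bottle_block [(0.75, [192, 208]), (0.67, [386, 246])]
spray_block [(0.59, [161, 217])]
open_jar [(0.67, [288, 185])]
needle_bottle [(0.61, [289, 235]), (0.31, [339, 245])]
caddy [(0.7, [190, 223])]
side [[431.16671674   0.         281.57743414]
 [  0.         431.16671674 214.41287345]
 [  0.           0.           1.        ]] [[ 9.98383746e-01 -5.19005697e-02  2.31565691e-02]
 [ 5.85068982e-04 -3.98047529e-01 -9.17364607e-01]
 [ 5.68291608e-02  9.15895461e-01 -3.973738
[... 236 characters left out ...]
])]
jar_block [(0.53, [286, 200]), (0.35, [280, 187])]
bottle_block [(0.6, [282, 189])]
spray_block [(0.64, [273, 178])]
open_jar [(0.96, [303, 225]), (0.63, [235, 288])]
needle_bottle [(0.65, [253, 230])]
caddy [(0.67, [263, 188])]
wrist [[364.90566666   0.         281.65808419]
 [  0.         364.90566666 213.50053645]
 [  0.           0.           1.        ]] [[ 3.05310375e-01  9.52252878e-01  1.76753269e-04]
 [ 9.01991920e-01 -2.89255252e-01  3.20533891e-01]
 [ 3.05280447e-01 -9.77028922e-02 -9.47237031e-01]] [-0.6257967  -0.04142083  0.37959467]
lidded_jar []
medium_bottle []
spray_bottle []
paint_tube []
jar_block []
bottle_block []
spray_block []
open_jar []
needle_bottle []
caddy []
```

```bash
python3 - <<'E'
import cv2
a=cv2.imread('pics/top0.png');cv2.imwrite('pics/top0c.png',cv2.resize(a[110:310,130:430],(800,533),interpolation=cv2.INTER_CUBIC))
a=cv2.imread('pics/side0.png');cv2.imwrite('pics/side0c.png',cv2.resize(a[130:340,180:400],(628,600),interpolation=cv2.INTER_CUBIC))
E
```

```text
(no output)
```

View pics/top0c.png

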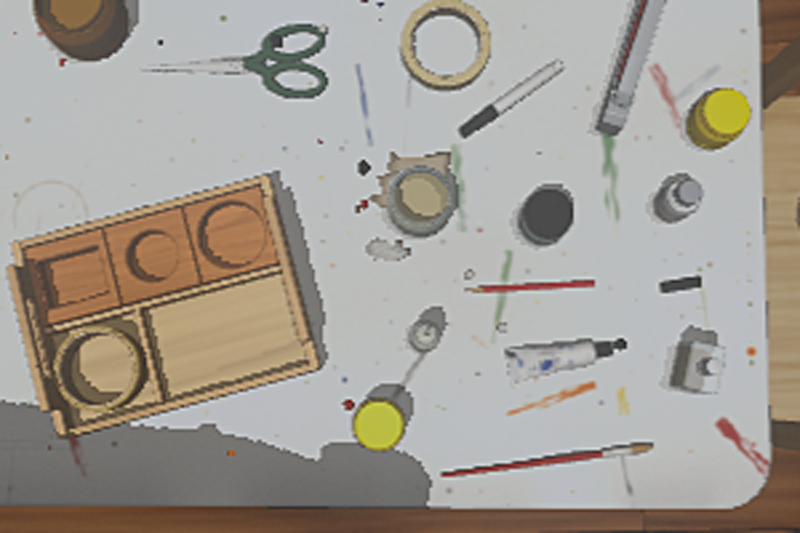

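View pics/side0c.png

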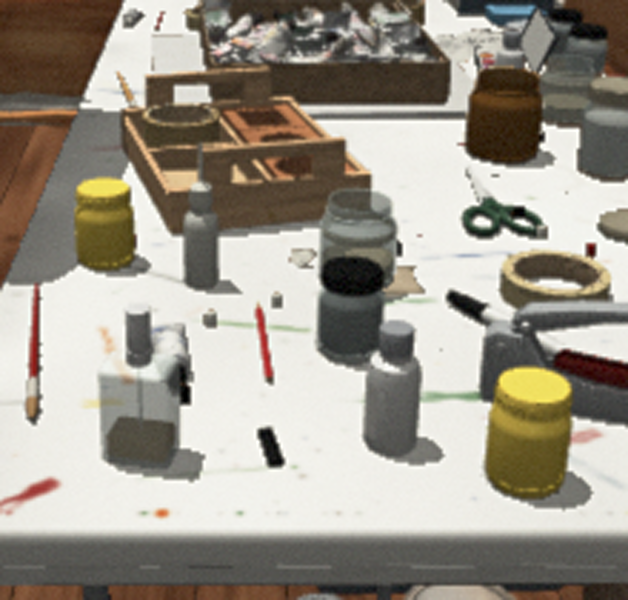

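View pics/side0.png

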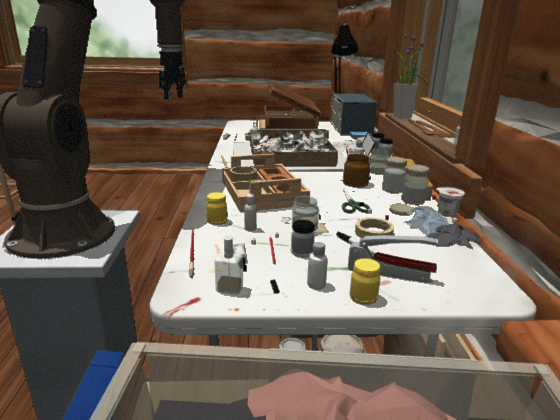

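```bash
cat > h.py <<'E'
import numpy as np
from plant import *
def ray(info,p):
    K,R,t=[np.array(info[k],float) for k in('intrinsics','R','t')]
    return -R.T@t, R.T@np.linalg.solve(K,[p[0],p[1],1.])
def atz(info,p,z):
    c,d=ray(info,p); return c+d*(z-c[2])/d[2]
def tri(obs):
    A=np.zeros((3,3));b=np.zeros(3);L=[]
    for i,p in obs:
        c,d=ray(i,p);d/=np.linalg.norm(d);P=np.eye(3)-np.outer(d,d);A+=P;b+=P@c;L.append((c,d))
    X=np.linalg.solve(A,b)
    return X,max(np.linalg.norm(np.cross(X-c,d)) for c,d in L)
E
python3 - <<'E'
from h import *
np.set_printoptions(precision=4,suppress=True)
T=camera_info('top');S=camera_info('side');W=camera_info('wrist')
tp=lambda x,y:(130+x/2.6667,110+y/2.665); sp=lambda x,y:(180+x/2.8545,130+y/2.857)
for n,a,b in [('jar lid',(549,213),(353,274)),('med cap',(687,188),(397,330)),('spray cap',(711,366),(138,313)),('open',(422,198),(360,207)),('needle cap',(428,333),(201,190)),
  ('caddy corner top near-right',(321,352),None)]:
    if b: print(n,*tri([(T,tp(*a)),(S,sp(*b))]))
for n,a,z in [('tube C',(565,357),.02),('tube flat end',(508,364),.015),('tube cap',(625,345),.012),('spray hole',(78,278),.042),('bottle hole',(154,256),.042),('jar hole',(232,236),.042),('needle',(428,330),.08),('yel',(380,425),.075)]:
    print(n,atz(T,tp(*a),z))
print('camT',ray(T,(0,0))[0],'camS',ray(S,(0,0))[0],'camW',ray(W,(0,0))[0])
o=r.get_obs();print(o['tcp_pos'], W['R'][2])
E
```

```text
jar lid [ 0.5935 -0.1012  0.069 ] 0.0010578169201225307
med cap [ 0.6117 -0.24    0.0909] 0.001048855790300603
spray cap [ 0.4313 -0.2519  0.1105] 0.0008328060264434328
open [0.6117 0.0305 0.0743] 0.002074621535381628
needle cap [0.4696 0.0276 0.0916] 0.000875212812842651
tube C [ 0.444  -0.1201  0.02  ]
tube flat end [ 0.4376 -0.0595  0.015 ]
tube cap [ 0.456 -0.186  0.012]
spray hole [0.5352 0.3953 0.042 ]
bottle hole [0.5573 0.3149 0.042 ]
jar hole [0.5773 0.2321 0.042 ]
needle [0.4723 0.0272 0.08  ]
yel [0.3766 0.0778 0.075 ]
camT [0.4116 0.0622 1.3355] camS [ 0.4873 -0.998   0.487 ] camW [0.1125 0.621  0.373 ]
[0.1905 0.5953 0.1945] [ 0.3053 -0.0977 -0.9472]
```

Request:
{"api": "drive_tool", "payload": {
  "moves": [
    [-1,[0.04,-0.04,0.02],-1.5],
    [-1,[0.08,-0.08,0.04],-3],
    [-1,[0.12,-0.12,0.06],-4.5],
    [-1,[0.17,-0.16,0.08],-6],
    [-1,[0.22,-0.2,0.085],-7.5],
    [-1,[0.26,-0.21,0.085],-9],
    [-1,[0.29,-0.21,0.085],-9.6],
    [-1,[0.29,-0.21,0.085],-9.6],
    [-1,[0.29,-0.21,0.085],-9.6],
    [-1,[0.29,-0.21,0.085],-9.6]
  ]
}}

```text
t: 2.9
tcp_pos: [0.4794, 0.3859, 0.2796]
orientation: [-0.0, 0.61, 0.792, -0.0]
wrist_force: [0.8, -0.2, -0.0]
width: 0.085
finger_force: 0.0
```

```bash
cat > look.py <<'E'
from h import *
import cv2,sys,json
np.set_printoptions(precision=4,suppress=True)
n=sys.argv[1]; o=r.get_obs(); I=camera_info('wrist'); f=grab_frame('wrist'); cv2.imwrite(f'pics/{n}.png',f)
json.dump({k:np.array(v).tolist() for k,v in I.items()},open(f'{n}.json','w'))
R=np.array(I['R']);print('t',o['t'],'tcp',o['tcp_pos'],'q',o['q'],'camdir',R[2],'cam',-R.T@np.array(I['t']))
for k in sys.argv[2:]:
    k,z=k.split(':')
    for d in place_of(k,'wrist')[:2]: print(k,round(d['score'],2),np.round(d['pixel']),atz(I,d['pixel'],float(z)))
E
python3 look.py w1 jar_block:.006 bottle_block:.006 spray_block:.006
```

```text
t 2.9 tcp [0.4794 0.3859 0.2796] q [-1.0082  0.3708  0.3538  1.4874 -0.1311  1.3069 -0.3845] camdir [ 0.0818 -0.3089 -0.9476] cam [0.4588 0.4661 0.4581]
jar_block 0.7 [320. 285.] [0.577  0.2301 0.006 ]
bottle_block 0.64 [330. 227.] [0.5647 0.3169 0.006 ]
spray_block 0.82 [326. 162.] [0.5341 0.3988 0.006 ]
```

View pics/w1.png

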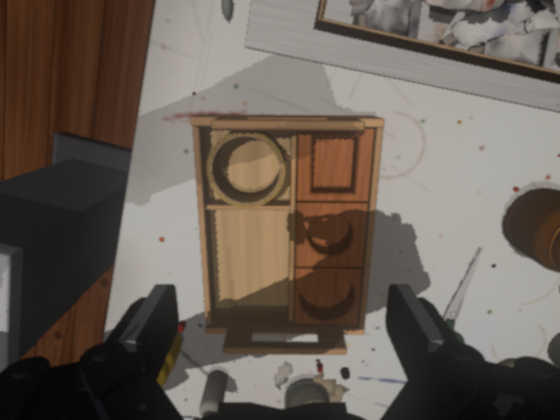

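Request:
{"api": "drive_tool", "payload": {
  "moves": [
    [-1,[0,-0.03,0],0],
    [-1,[0,-0.07,0],0],
    [-1,[0,-0.09,0],0],
    [-1,[0,-0.09,0],0],
    [-1,[0,-0.09,0],0]
  ]
}}

```text
t: 3.72
tcp_pos: [0.4802, 0.2969, 0.2795]
orientation: [-0.0, 0.611, 0.792, 0.0]
wrist_force: [0.1, 0.4, 1.0]
width: 0.0853
finger_force: 0.0
```

```bash
python3 look.py w2 jar_block:.006 bottle_block:.006 spray_block:.006
```

```text
t 3.725 tcp [0.4802 0.2969 0.2795] q [-0.9331  0.2789  0.3765  1.6154 -0.1071  1.2673 -0.2804] camdir [ 0.0821 -0.3084 -0.9477] cam [0.4596 0.377  0.458 ]
jar_block 0.61 [340. 226.] [0.5774 0.2322 0.006 ]
bottle_block 0.67 [349. 162.] [0.563  0.3171 0.006 ]
bottle_block 0.56 [229. 333.] [0.4716 0.0309 0.006 ]
spray_block 0.68 [351.  88.] [0.5379 0.4006 0.006 ]
```

View pics/w2.png

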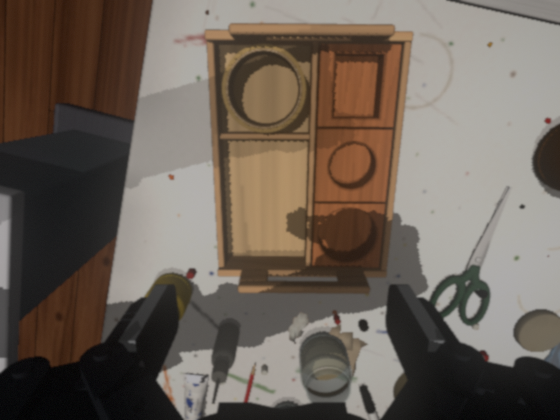

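```bash
python3 - <<'E'
from h import *
import json
np.set_printoptions(precision=4,suppress=True)
A=json.load(open('w1.json'));B=json.load(open('w2.json'))
P=[tri([(A,a),(B,b)]) for a,b in [((297,201),(315,128)),((370,202),(394,128)),((294,267),(314,202)),((366,267),(388,203)),((333.5,163),(357.5,85))]]
for p in P: print(*p)
Z=lambda I,l:[atz(I,p,.042)[:2] for p in l]
for I,l,h in [(A,[(297,201),(370,202),(366,267),(294,267)],(333.5,163)),(B,[(315,128),(394,128),(388,203),(314,202)],(357.5,85))]:
    q=np.array(Z(I,l)); e=q[1]-q[0]+q[2]-q[3]; f=q[0]-q[3]+q[1]-q[2]
    print('bottle block',q.mean(0),'angles',np.degrees(np.arctan2(e[1],e[0])),np.degrees(np.arctan2(-f[0],f[1])),'size',np.linalg.norm(e)/2,np.linalg.norm(f)/2,'spray hole',atz(I,h,.042))
a=np.radians(14.7);y=np.array([-np.sin(a),np.cos(a)]);x=np.array([np.cos(a),np.sin(a)])
b=np.array([.558,.316]);print('jar',b-.087*y,'spray',b+.087*y,'tube',b-.102*x-.051*y)
E
```

```text
[0.5083 0.3478 0.033 ] 0.0012097542550560882
[0.5928 0.3707 0.0398] 0.0007374302967058683
[0.5285 0.2655 0.0426] 0.0005701407082397025
[0.6193 0.2844 0.0322] 0.0006483510422781609
[0.5385 0.4038 0.035 ] 0.00034069566338928384
bottle block [0.5614 0.3188] angles 14.33588484952257 14.401868583208897 size 0.08905582279069688 0.08655071564303163 spray hole [0.5368 0.4049 0.042 ]
bottle block [0.5604 0.3178] angles 14.303057874674987 15.631047709039814 size 0.08818573015976139 0.08680378176726235 spray hole [0.5375 0.4034 0.042 ]
jar [0.5801 0.2318] spray [0.5359 0.4002] tube [0.4723 0.2408]
```

Request:
{"api": "drive_tool", "payload": {
  "moves": [
    [-1,[0,-0.03,0],0],
    [-1,[0,-0.08,0],0],
    [-1,[0.01,-0.13,0],0],
    [-1,[0.02,-0.18,0],0],
    [-1,[0.03,-0.23,0],0],
    [-1,[0.03,-0.28,0],0],
    [-1,[0.03,-0.33,0],0],
    [-1,[0.03,-0.36,0],0],
    [-1,[0.03,-0.36,0],0],
    [-1,[0.03,-0.36,0],0],
    [-1,[0.03,-0.36,0],0]
  ]
}}

```text
t: 5.3
tcp_pos: [0.5108, -0.0632, 0.2794]
orientation: [-0.0, 0.61, 0.792, 0.0]
wrist_force: [-0.5, 0.5, -0.7]
width: 0.0854
finger_force: 0.0
```

```bash
python3 look.py w3 lidded_jar:0 medium_bottle:0 spray_bottle:0 paint_tube:0
```

```text
t 5.3 tcp [ 0.5108 -0.0632  0.2794] q [-0.455   0.195   0.5794  1.7398 -0.1126  1.2403  0.4103] camdir [ 0.0821 -0.309  -0.9475] cam [0.4902 0.0169 0.4578]
lidded_jar 0.92 [363. 333.] [ 0.6954 -0.2835  0.    ]
lidded_jar 0.9 [335. 207.] [ 0.5957 -0.1061  0.    ]
medium_bottle 0.55 [314. 298.] [ 0.607  -0.2452  0.    ]
spray_bottle 0.61 [196. 278.] [ 0.4371 -0.2565  0.    ]
paint_tube 0.81 [221. 186.] [ 0.4448 -0.1161  0.    ]
```

View pics/w3.png

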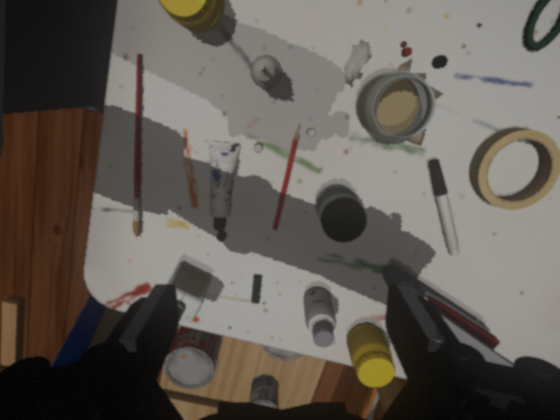

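```bash
python3 - <<'E'
from h import *
import json,cv2
np.set_printoptions(precision=4,suppress=True)
I=json.load(open('w3.json'));T=camera_info('top');S=camera_info('side')
tp=lambda x,y:(130+x/2.6667,110+y/2.665); sp=lambda x,y:(180+x/2.8545,130+y/2.857)
print('jar',atz(I,(343,221),.075),tri([(T,tp(549,213)),(S,sp(353,274)),(I,(343,221))]))
print('med',atz(I,(322,338),.094),tri([(T,tp(687,188)),(S,sp(397,330)),(I,(322,338))]))
for p,z in [((222,188),.013),((224,145),.01),((220,235),.01)]: print('tube',atz(I,p,z))
a=cv2.imread('pics/w3.png')[130:370,120:420];cv2.imwrite('pics/w3c.png',cv2.resize(a,(750,600),interpolation=cv2.INTER_CUBIC))
E
```

```text
jar [ 0.5917 -0.099   0.075 ] (array([ 0.5935, -0.1011,  0.0689]), np.float64(0.0011204269979550993))
med [ 0.6079 -0.2406  0.094 ] (array([ 0.6106, -0.2411,  0.0916]), np.float64(0.0023688539626927825))
tube [ 0.4476 -0.1145  0.013 ]
tube [ 0.4386 -0.0618  0.01  ]
tube [ 0.4578 -0.1788  0.01  ]
```

View pics/w3c.png

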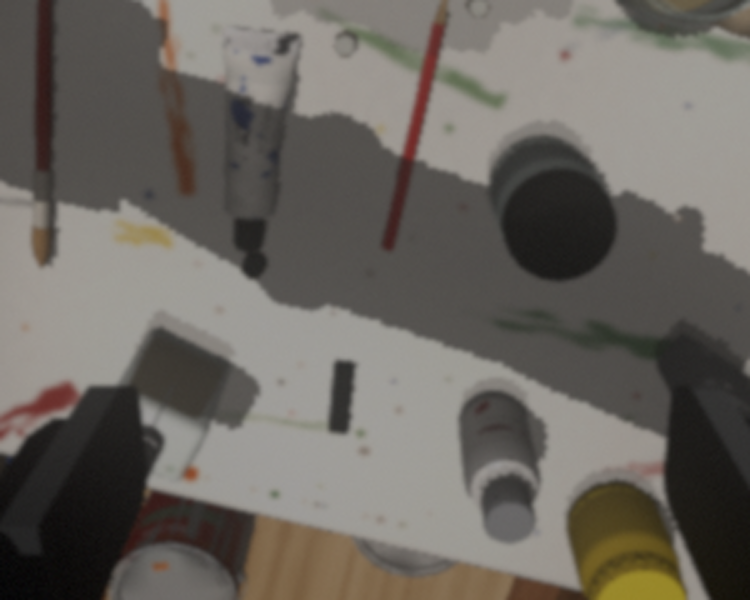

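Request:
{"api": "drive_tool", "payload": {
  "moves": [
    [-1,[0.04,-0.02,-0.02],0],
    [-1,[0.075,-0.035,-0.06],0],
    [-1,[0.083,-0.039,-0.11],0],
    [-1,[0.083,-0.039,-0.16],0],
    [-1,[0.083,-0.039,-0.2],0],
    [-1,[0.083,-0.039,-0.23],0],
    [-1,[0.083,-0.039,-0.243],0],
    [-1,[0.083,-0.039,-0.243],0],
    [0.2,[0.083,-0.039,-0.243],0],
    [0.6,[0.083,-0.039,-0.243],0],
    [0.6,[0.083,-0.039,-0.243],0],
    [0.6,[0.083,-0.039,-0.243],0],
    [0.6,[0.083,-0.039,-0.243],0],
    [0.6,[0.083,-0.039,-0.243],0]
  ],
  "newtons": 40
}}

```text
t: 7.3
tcp_pos: [0.5907, -0.1067, 0.0402]
orientation: [-0.001, 0.612, 0.791, -0.001]
wrist_force: [-22.6, -2.5, 48.6]
width: 0.0171
finger_force: 23.8
```

```bash
python3 - <<'E'
from plant import *
import cv2
o=r.get_obs();print(o['tcp_pos'],o['width'],o['wrist_force'])
a=grab_frame('side');a=a[150:340,180:400];cv2.imwrite('pics/s1.png',cv2.resize(a,(695,600),interpolation=cv2.INTER_CUBIC))
E
```

```text
[ 0.5906692  -0.10674172  0.04022533] 0.017057155861452514 [-22.57044984  -2.45179048  48.64891388]
```

View pics/s1.png

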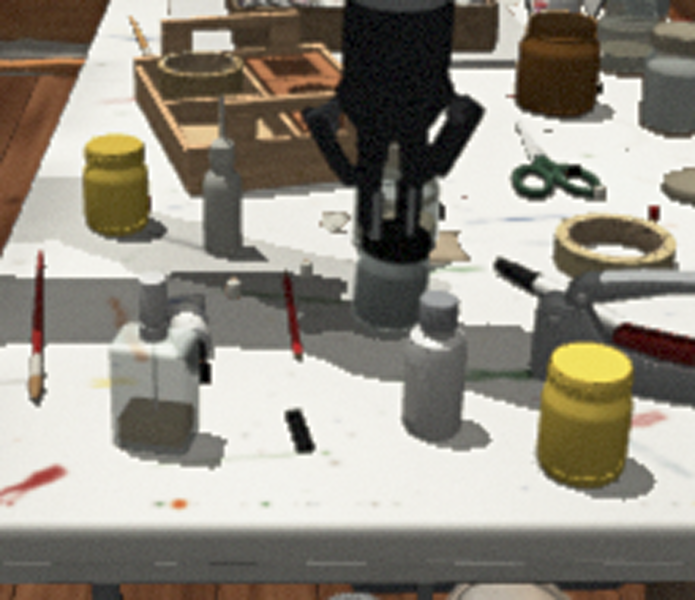

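```bash
python3 - <<'E'
from h import *
o=r.get_obs();S=camera_info('side')
def pr(X):
    p=np.array(S['R'])@X+np.array(S['t']);p=np.array(S['intrinsics'])@p;p=p[:2]/p[2];return p.round(1),((p-[180,150])*3.158).round()
X=np.array(o['tcp_pos']);print('tcp',pr(X),'+19',pr(X+[0,0,.0187]),'+35',pr(X+[0,0,.035]))
print('lid top c',pr([.593,-.102,.075]),'front',pr([.593,-.128,.075]),'back',pr([.593,-.076,.075]))
print(o['tau'],o['torque'],o['finger_force'])
E
```

```text
tcp (array([301.7, 238.2]), array([384., 279.])) +19 (array([302., 231.]), array([385., 256.])) +35 (array([302.3, 224.5]), array([386., 235.]))
lid top c (array([303.1, 223.7]), array([389., 233.])) front (array([304.3, 228.6]), array([392., 248.])) back (array([302.1, 219.1]), array([385., 218.]))
[-3.99185210e+00 -4.52616727e+01  1.84722774e+00 -2.52176213e+01
 -3.37674536e+00 -7.59239852e+00  6.79150689e-03] [-0.64992213  5.67500948 -0.01042627] 23.756176927126944
```

Request:
{"api": "drive_tool", "payload": {
  "moves": [
    [0.6,[0,0,0.02],0],
    [0.6,[0,0,0.06],0],
    [0.6,[0,0,0.1],0],
    [0.6,[0,0,0.12],0],
    [0.6,[0,0,0.12],0]
  ]
}}

```text
t: 7.98
tcp_pos: [0.5947, -0.104, 0.1584]
orientation: [0.001, 0.611, 0.791, 0.001]
wrist_force: [0.6, -0.0, 0.2]
width: 0.0166
finger_force: 0.0
```

```bash
python3 - <<'E'
from h import *
import cv2
o=r.get_obs();S=camera_info('side');print(o['tcp_pos'],o['width'],o['wrist_force'],o['finger_force'])
def pr(X):
    p=np.array(S['R'])@X+np.array(S['t']);p=np.array(S['intrinsics'])@p;return p[:2]/p[2]
a=grab_frame('side');p=pr(np.array(o['tcp_pos']));cv2.circle(a,tuple(int(round(v)) for v in p),1,(0,0,255),-1);cv2.imwrite('pics/s2.png',cv2.resize(a[130:280,240:380],(560,600),interpolation=cv2.INTER_CUBIC))
E
```

```text
[ 0.59470292 -0.10400099  0.15841801] 0.016612274468193473 [ 0.58057265 -0.04449125  0.24586055] 0.0
```

View pics/s2.png

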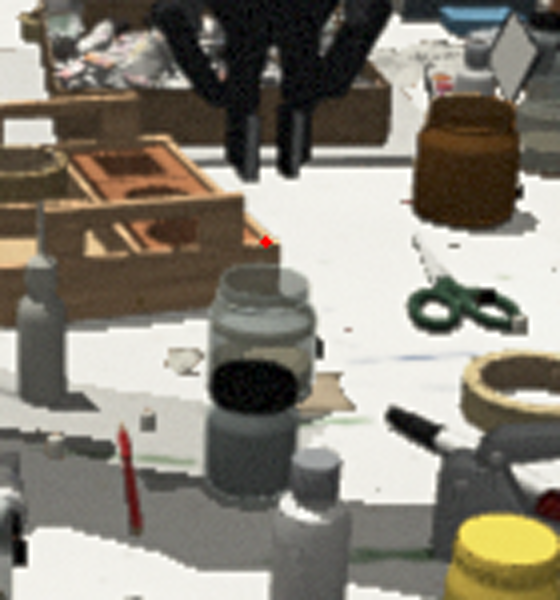

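Request:
{"api": "drive_tool", "payload": {
  "moves": [
    [-1,[0,0,0],0],
    [-1,[0,0,0],0],
    [-1,[0,0,0],0],
    [-1,[-0.001,0.001,-0.03],0],
    [-1,[-0.001,0.001,-0.07],0],
    [-1,[-0.001,0.001,-0.11],0],
    [-1,[-0.001,0.001,-0.14],0],
    [-1,[-0.001,0.001,-0.155],0],
    [-1,[-0.001,0.001,-0.155],0],
    [0,[-0.001,0.001,-0.155],0],
    [0.3,[-0.001,0.001,-0.155],0],
    [0.3,[-0.001,0.001,-0.155],0],
    [0.3,[-0.001,0.001,-0.155],0]
  ],
  "newtons": 40
}}

```text
t: 9.65
tcp_pos: [0.5937, -0.1029, 0.0033]
orientation: [0.001, 0.611, 0.791, 0.001]
wrist_force: [-2.0, -0.2, 8.9]
width: 0.0527
finger_force: 40.5
```

Request:
{"api": "drive_tool", "payload": {
  "moves": [
    [0.3,[0,0,0.02],0],
    [0.3,[0,0,0.05],0],
    [0.3,[0,0,0.09],0],
    [0.3,[0,0,0.12],0],
    [0.3,[0,0.02,0.13],0],
    [0.3,[0,0.06,0.13],0],
    [0.3,[0,0.1,0.13],0],
    [0.3,[-0.01,0.14,0.13],0],
    [0.3,[-0.014,0.18,0.13],0],
    [0.3,[-0.014,0.22,0.13],0],
    [0.3,[-0.014,0.26,0.13],0],
    [0.3,[-0.014,0.3,0.13],0],
    [0.3,[-0.014,0.325,0.13],0],
    [0.3,[-0.014,0.334,0.13],0],
    [0.3,[-0.014,0.334,0.12],0],
    [0.3,[-0.014,0.334,0.1],0],
    [0.3,[-0.014,0.334,0.1],0]
  ]
}}

```text
t: 11.78
tcp_pos: [0.5775, 0.2285, 0.0998]
orientation: [-0.0, 0.612, 0.791, -0.002]
wrist_force: [-0.2, -0.1, -4.1]
width: 0.052
finger_force: 44.0
```

```bash
python3 - <<'E'
from h import *
import cv2
o=r.get_obs();print(o['tcp_pos'],o['width'],o['wrist_force'])
a=grab_frame('side')[120:240,200:340];b=grab_frame('wrist')
cv2.imwrite('pics/s3.png',np.hstack([cv2.resize(a,(400,343),interpolation=cv2.INTER_CUBIC),cv2.resize(b[:,100:],(375,343))]))
E
```

```text
[0.57749974 0.22851966 0.09982731] 0.05202949837547205 [-0.2114703  -0.06213863 -4.06188584]
```

View pics/s3.png

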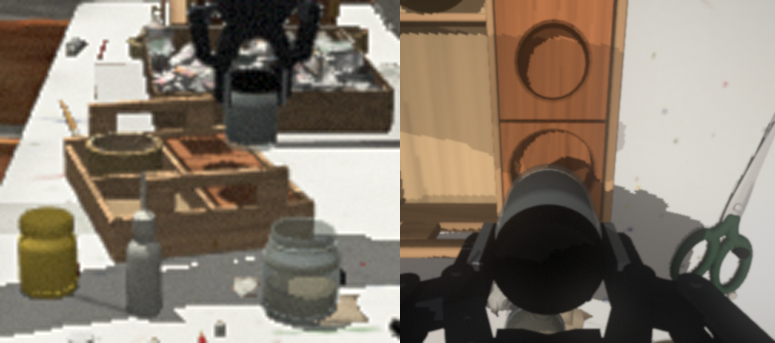

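Request:
{"api": "drive_tool", "payload": {
  "moves": [
    [0.3,[0.002,0.0025,-0.01],0],
    [0.3,[0.002,0.0025,-0.03],0],
    [0.3,[0.002,0.0025,-0.05],0],
    [0.3,[0.002,0.0025,-0.065],0],
    [0.3,[0.002,0.0025,-0.075],0],
    [0.3,[0.002,0.0025,-0.08],0],
    [0.3,[0.002,0.0025,-0.083],0],
    [0.3,[0.002,0.0025,-0.083],0],
    [0.3,[0.002,0.0025,-0.083],0]
  ]
}}

```text
t: 13.0
tcp_pos: [0.5809, 0.2338, 0.0189]
orientation: [0.0, 0.611, 0.791, 0.0]
wrist_force: [-0.2, -0.1, -3.3]
width: 0.0526
finger_force: 44.0
```

Request:
{"api": "drive_tool", "payload": {
  "moves": [
    [0.3,[0,0,-0.002],0],
    [0.3,[0,0,-0.004],0],
    [0.3,[0,0,-0.004],0],
    [0.3,[0,0,-0.004],0]
  ]
}}

```text
t: 13.5
tcp_pos: [0.5807, 0.2339, 0.0154]
orientation: [-0.0, 0.611, 0.791, 0.0]
wrist_force: [-3.6, 0.1, 6.3]
width: 0.0527
finger_force: 45.1
```

Request:
{"api": "drive_tool", "payload": {
  "moves": [
    [0.1,[0,0,0],0],
    [-0.2,[0,0,0],0],
    [-0.6,[0,0,0],0],
    [-0.6,[0,0,0],0],
    [-0.6,[0,0,0.02],0],
    [-0.6,[0,0,0.06],0],
    [-0.6,[0,0,0.11],0],
    [-0.6,[0,-0.02,0.16],0],
    [-0.6,[0,-0.06,0.16],0],
    [-0.6,[0,-0.06,0.16],0],
    [-0.6,[0,-0.06,0.16],0]
  ]
}}

```text
t: 14.88
tcp_pos: [0.5806, 0.1742, 0.1753]
orientation: [-0.0, 0.611, 0.791, 0.001]
wrist_force: [-0.1, 0.2, 0.5]
width: 0.0681
finger_force: 0.0
```

```bash
python3 - <<'E'
from h import *
np.set_printoptions(precision=4,suppress=True)
o=r.get_obs();print(o['t'],o['tcp_pos'],o['width'],o['wrist_force'])
import cv2
cv2.imwrite('pics/s4.png',grab_frame('side'));cv2.imwrite('pics/w4.png',grab_frame('wrist'))
S=camera_info('side');W=camera_info('wrist')
for k in ['lidded_jar','open_jar']:
  for d in place_of(k,'side')[:3]: print(k,d['score'],d['pixel'],atz(S,d['pixel'],.012),atz(S,d['pixel'],0))
for d in place_of('lidded_jar','wrist')[:2]: print('wrist',d['score'],d['pixel'],atz(W,d['pixel'],.012))
E
```

```text
14.875 [0.5806 0.1742 0.1753] 0.06813547526553845 [-0.0878  0.1926  0.5173]
lidded_jar 0.91 [217.3, 220.7] [0.3818 0.0547 0.012 ] [0.3791 0.0813 0.    ]
lidded_jar 0.7 [286.8, 193.7] [0.58   0.2594 0.012 ] [0.5823 0.2912 0.    ]
lidded_jar 0.68 [364.5, 296.2] [ 0.6959 -0.3021  0.012 ] [ 0.7011 -0.2846  0.    ]
open_jar 0.92 [302.8, 229.3] [0.6049 0.0007 0.012 ] [0.6079 0.026  0.    ]
wrist 0.97 [298.8, 117.4] [0.5809 0.2368 0.012 ]
wrist 0.96 [66.6, 216.8] [0.3844 0.0867 0.012 ]
```

Request:
{"api": "drive_tool", "payload": {
  "moves": [
    [-0.6,[0.0,-0.04,0],0],
    [-0.6,[0.0,-0.09,0],0],
    [-0.6,[0.01,-0.14,0],0],
    [-0.6,[0.01,-0.19,0],0],
    [-0.6,[0.02,-0.24,0],0],
    [-0.6,[0.02,-0.29,0],0],
    [-0.6,[0.0285,-0.34,0],0],
    [-0.6,[0.0285,-0.38,0],0],
    [-0.6,[0.0285,-0.41,0],0],
    [-0.6,[0.0285,-0.416,0],0],
    [-0.6,[0.0285,-0.416,-0.02],0],
    [-0.6,[0.0285,-0.416,-0.06],0],
    [-0.6,[0.0285,-0.416,-0.1],0],
    [-0.6,[0.0285,-0.416,-0.14],0],
    [-0.6,[0.0285,-0.416,-0.165],0],
    [-0.6,[0.0285,-0.416,-0.174],0],
    [-0.6,[0.0285,-0.416,-0.174],0]
  ]
}}

```text
t: 17.25
tcp_pos: [0.6093, -0.2415, 0.0005]
orientation: [-0.0, 0.611, 0.792, 0.0]
wrist_force: [-0.5, -0.4, -0.1]
width: 0.0686
finger_force: 0.0
```

Request:
{"api": "drive_tool", "payload": {
  "moves": [
    [-0.2,[0,0,0],0],
    [0.3,[0,0,0],0],
    [0.5,[0,0,0],0],
    [0.5,[0,0,0],0],
    [0.5,[0,0,0],0]
  ],
  "newtons": 30
}}

```text
t: 17.88
tcp_pos: [0.61, -0.2425, 0.0019]
orientation: [0.001, 0.611, 0.791, 0.001]
wrist_force: [-0.7, 0.5, 6.5]
width: 0.0377
finger_force: 30.2
```

Request:
{"api": "drive_tool", "payload": {
  "moves": [
    [0.5,[0,0,0.02],0],
    [0.5,[0,0,0.05],0],
    [0.5,[0,0,0.09],0],
    [0.5,[0,0.01,0.12],0],
    [0.5,[0,0.04,0.13],0],
    [0.5,[0,0.08,0.13],0],
    [0.5,[0,0.12,0.13],0],
    [0.5,[-0.01,0.165,0.13],0],
    [0.5,[-0.01,0.21,0.13],0],
    [0.5,[-0.02,0.255,0.13],0],
    [0.5,[-0.02,0.3,0.13],0],
    [0.5,[-0.03,0.345,0.13],0],
    [0.5,[-0.04,0.39,0.13],0],
    [0.5,[-0.051,0.435,0.13],0],
    [0.5,[-0.051,0.48,0.13],0],
    [0.5,[-0.051,0.52,0.13],0],
    [0.5,[-0.051,0.55,0.13],0],
    [0.5,[-0.051,0.559,0.13],0],
    [0.5,[-0.051,0.559,0.13],0],
    [0.5,[-0.051,0.559,0.12],0]
  ]
}}

```text
t: 20.38
tcp_pos: [0.5591, 0.3149, 0.1213]
orientation: [0.001, 0.612, 0.791, 0.001]
wrist_force: [-0.2, -0.1, -0.9]
width: 0.0375
finger_force: 30.7
```

```bash
python3 - <<'E'
from h import *
import cv2
o=r.get_obs();print(o['tcp_pos'],o['width'],o['wrist_force'])
a=grab_frame('side')[120:240,200:340];b=grab_frame('wrist')
cv2.imwrite('pics/s5.png',np.hstack([cv2.resize(a,(400,343),interpolation=cv2.INTER_CUBIC),cv2.resize(b[:,100:],(375,343))]))
E
```

```text
[0.55914156 0.31490498 0.12130674] 0.03749111392808802 [-0.22872322 -0.11960956 -0.89520405]
```

View pics/s5.png

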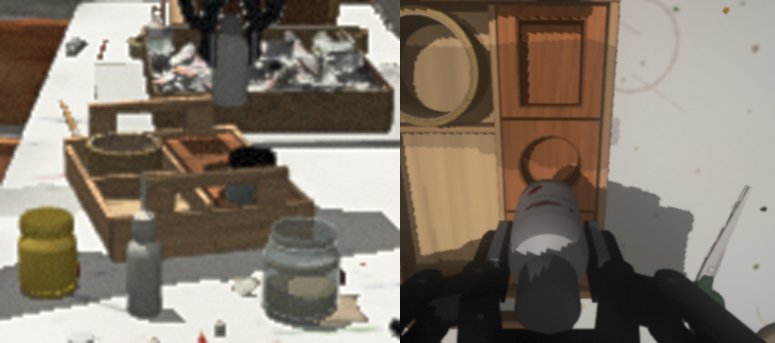

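Request:
{"api": "drive_tool", "payload": {
  "moves": [
    [0.5,[0,0.002,-0.02],0],
    [0.5,[0,0.002,-0.05],0],
    [0.5,[0,0.002,-0.075],0],
    [0.5,[0,0.002,-0.09],0],
    [0.5,[0,0.002,-0.1],0],
    [0.5,[0,0.002,-0.104],0],
    [0.5,[0,0.002,-0.106],0],
    [0.5,[0,0.002,-0.106],0]
  ]
}}

```text
t: 21.48
tcp_pos: [0.5584, 0.319, 0.015]
orientation: [0.0, 0.611, 0.791, 0.0]
wrist_force: [-0.3, -0.5, -0.2]
width: 0.0374
finger_force: 30.7
```

Request:
{"api": "drive_tool", "payload": {
  "moves": [
    [0.5,[0,0,-0.001],0],
    [0.5,[0,0,-0.0015],0],
    [0.5,[0,0,-0.0015],0]
  ]
}}

```text
t: 21.85
tcp_pos: [0.5584, 0.3191, 0.0139]
orientation: [0.0, 0.611, 0.791, 0.001]
wrist_force: [-1.8, -0.5, 5.9]
width: 0.0372
finger_force: 31.3
```

Request:
{"api": "drive_tool", "payload": {
  "moves": [
    [0.3,[0,0,0],0],
    [0,[0,0,0],0],
    [-0.3,[0,0,0],0],
    [-0.3,[0,0,0.0],0],
    [-0.3,[0,0,0.03],0],
    [-0.3,[0,0,0.07],0],
    [-0.3,[0,0,0.12],0],
    [-0.3,[0,-0.02,0.17],0],
    [-0.3,[-0.01,-0.07,0.2],0],
    [-0.3,[-0.02,-0.12,0.2],0],
    [-0.3,[-0.03,-0.17,0.2],0],
    [-0.3,[-0.04,-0.22,0.2],0],
    [-0.3,[-0.05,-0.27,0.2],0],
    [-0.3,[-0.06,-0.32,0.2],0],
    [-0.3,[-0.08,-0.37,0.2],0],
    [-0.3,[-0.1,-0.42,0.2],0],
    [-0.3,[-0.108,-0.45,0.2],0],
    [-0.3,[-0.108,-0.46,0.2],0],
    [-0.3,[-0.108,-0.46,0.2],0],
    [-0.3,[-0.108,-0.46,0.2],0]
  ]
}}

```text
t: 24.35
tcp_pos: [0.4506, -0.1399, 0.2128]
orientation: [-0.0, 0.61, 0.792, -0.0]
wrist_force: [-0.2, -0.3, -0.7]
width: 0.0555
finger_force: 0.0
```

```bash
python3 look.py w6 spray_bottle:0; python3 - <<'E'
import cv2,numpy as np
from plant import grab_frame
a=cv2.imread('pics/w6.png')[130:400,120:390];b=grab_frame('side')[120:240,200:340]
cv2.imwrite('pics/w6c.png',np.hstack([cv2.resize(a,(540,540),interpolation=cv2.INTER_CUBIC),cv2.resize(cv2.resize(b,(260,223)),(260,540))]))
E
```

```text
t 24.35 tcp [ 0.4506 -0.1399  0.2128] q [-0.4667  0.1842  0.7791  1.9487 -0.1476  1.0661  0.6333] camdir [ 0.0819 -0.3091 -0.9475] cam [ 0.43   -0.0596  0.3913]
spray_bottle 0.61 [243. 258.] [ 0.4342 -0.2528  0.    ]
```

View pics/w6c.png

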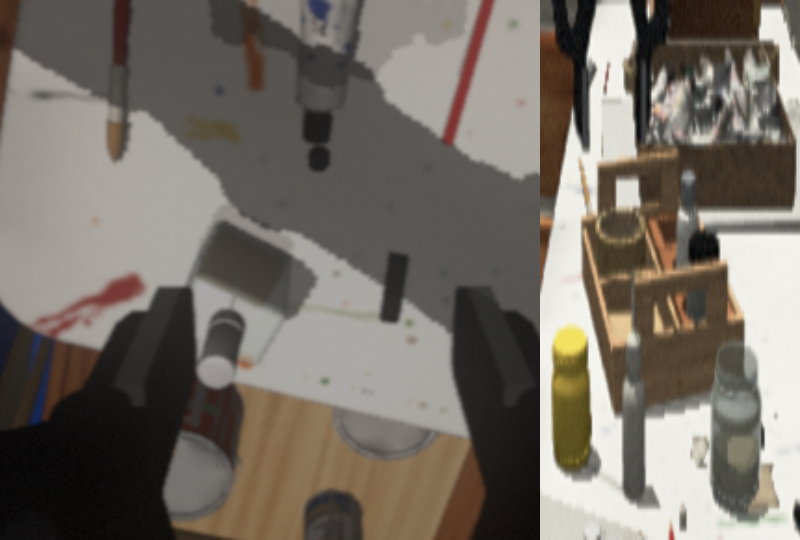

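```bash
python3 - <<'E'
from h import *
import json
np.set_printoptions(precision=4,suppress=True)
I=json.load(open('w6.json'));f=lambda x,y:(120+x/2,130+y/2)
q=[atz(I,f(*p),.003)[:2] for p in [(213,222),(294,262),(268,308),(192,273)]]
for i in range(4):
    d=q[(i+1)%4]-q[i];print(q[i],np.linalg.norm(d),np.degrees(np.arctan2(d[1],d[0])))
T=camera_info('top');S=camera_info('side')
print(tri([(I,f(217,372)),(T,(130+711/2.6667,110+366/2.665)),(S,(180+138/2.8545,130+313/2.857))]),atz(I,f(217,372),.116))
E
```

```text
[ 0.4106 -0.2348] 0.05286604775879246 -14.04371753000721
[ 0.4619 -0.2476] 0.03444119151899462 -102.96029070344763
[ 0.4542 -0.2812] 0.0500747786856186 166.94886106698482
[ 0.4054 -0.2699] 0.03547065326919654 81.53790335169253
(array([ 0.4319, -0.2536,  0.1122]), np.float64(0.0023991373022699772)) [ 0.4328 -0.2533  0.116 ]
```

Request:
{"api": "drive_tool", "payload": {
  "moves": [
    [-0.3,[-0.005,-0.03,0],1.7],
    [-0.3,[-0.01,-0.06,0],3.4],
    [-0.3,[-0.018,-0.09,0],5.1],
    [-0.3,[-0.018,-0.11,0],6.8],
    [-0.3,[-0.018,-0.1145,0],8.5],
    [-0.3,[-0.018,-0.1145,0],10.3],
    [-0.3,[-0.018,-0.1145,0],10.3],
    [-0.3,[-0.018,-0.1145,-0.03],10.3],
    [-0.3,[-0.018,-0.1145,-0.07],10.3],
    [-0.3,[-0.018,-0.1145,-0.11],10.3],
    [-0.3,[-0.018,-0.1145,-0.145],10.3],
    [-0.3,[-0.018,-0.1145,-0.165],10.3],
    [-0.3,[-0.018,-0.1145,-0.165],10.3],
    [-0.3,[-0.018,-0.1145,-0.165],10.3]
  ]
}}

```text
t: 26.25
tcp_pos: [0.4327, -0.2559, 0.0488]
orientation: [0.0, 0.119, 0.993, -0.0]
wrist_force: [-0.7, 0.4, 0.4]
width: 0.0556
finger_force: 0.0
```

Request:
{"api": "drive_tool", "payload": {
  "moves": [
    [0.2,[0,0,0],0],
    [0.5,[0,0,0],0],
    [0.8,[0,0,0],0],
    [0.8,[0,0,0],0],
    [0.8,[0,0,0],0],
    [0.8,[0,0,0],0]
  ],
  "newtons": 35
}}

```text
t: 27.0
tcp_pos: [0.4326, -0.2558, 0.0487]
orientation: [0.001, 0.118, 0.993, 0.0]
wrist_force: [-0.8, 0.6, 6.9]
width: 0.0155
finger_force: 40.8
```

Request:
{"api": "drive_tool", "payload": {
  "moves": [
    [0.8,[0,0,0.02],0],
    [0.8,[0,0,0.05],0],
    [0.8,[0,0,0.09],0],
    [0.8,[0,0,0.13],0],
    [0.8,[0,0.01,0.165],-0.5],
    [0.8,[0.01,0.03,0.18],-1.5],
    [0.8,[0.02,0.07,0.18],-2.7],
    [0.8,[0.03,0.11,0.18],-4],
    [0.8,[0.04,0.15,0.18],-5.2],
    [0.8,[0.05,0.2,0.18],-6.4],
    [0.8,[0.06,0.25,0.18],-7.6],
    [0.8,[0.07,0.3,0.18],-8.8],
    [0.8,[0.08,0.35,0.18],-9.8],
    [0.8,[0.09,0.4,0.18],-10.3],
    [0.8,[0.1,0.45,0.18],-10.3],
    [0.8,[0.1045,0.5,0.18],-10.3],
    [0.8,[0.1045,0.55,0.18],-10.3],
    [0.8,[0.1045,0.6,0.18],-10.3],
    [0.8,[0.1045,0.64,0.18],-10.3],
    [0.8,[0.1045,0.6565,0.18],-10.3]
  ]
}}

```text
t: 29.5
tcp_pos: [0.5352, 0.4037, 0.2271]
orientation: [-0.0, 0.61, 0.792, -0.0]
wrist_force: [0.2, 0.7, -0.4]
width: 0.0158
finger_force: 39.8
```

Request:
{"api": "drive_tool", "payload": {
  "moves": [
    [0.8,[0,0,0],0],
    [0.8,[0,0,-0.02],0],
    [0.8,[0,0,-0.06],0],
    [0.8,[0,0,-0.1],0],
    [0.8,[0,0,-0.12],0],
    [0.8,[0,0,-0.12],0]
  ]
}}

```text
t: 30.25
tcp_pos: [0.5363, 0.3978, 0.1069]
orientation: [0.0, 0.612, 0.791, -0.002]
wrist_force: [-0.1, -0.0, -1.2]
width: 0.0162
finger_force: 39.7
```

```bash
python3 - <<'E'
from h import *
import cv2
o=r.get_obs();print(o['tcp_pos'],o['width'],o['wrist_force'])
a=grab_frame('side')[120:240,200:340];b=grab_frame('wrist');c=grab_frame('top')[160:270,130:240]
cv2.imwrite('pics/s7.png',np.vstack([np.hstack([cv2.resize(a,(400,300),interpolation=cv2.INTER_CUBIC),cv2.resize(c,(400,300),interpolation=cv2.INTER_CUBIC)]),cv2.resize(b[60:360,100:500],(800,600))[::2,::2].repeat(1,0) if 0 else np.hstack([cv2.resize(b[60:360,100:500],(400,300)),np.zeros((300,400,3),np.uint8)])]))
E
```

```text
[0.53625029 0.39783746 0.10690672] 0.01618883557230143 [-0.06415484 -0.00654739 -1.2422019 ]
```

View pics/s7.png

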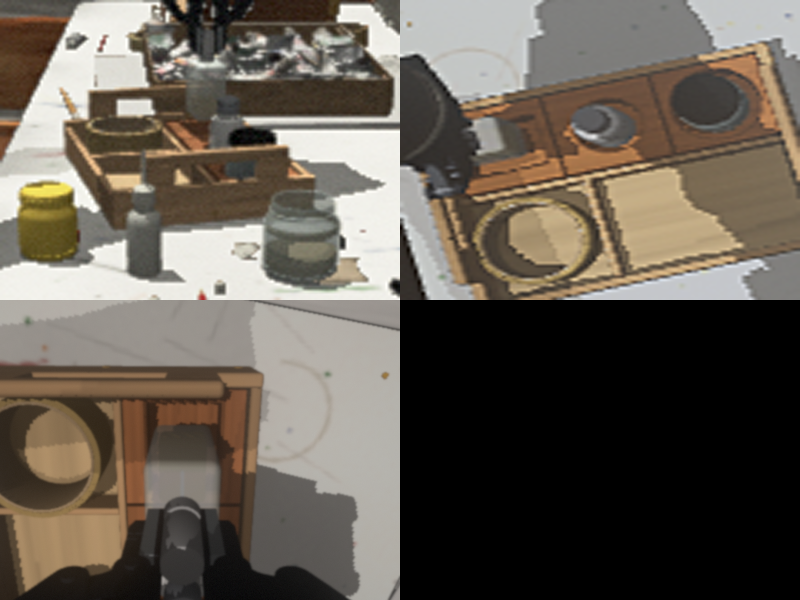

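Request:
{"api": "drive_tool", "payload": {
  "moves": [
    [0.8,[0,0,-0.008],0],
    [0.8,[0,0,-0.018],0],
    [0.8,[0,0,-0.028],0],
    [0.8,[0,0,-0.036],0],
    [0.8,[0,0,-0.041],0],
    [0.8,[0,0,-0.043],0],
    [0.8,[0,0,-0.043],0]
  ]
}}

```text
t: 31.28
tcp_pos: [0.5367, 0.4008, 0.0651]
orientation: [0.0, 0.611, 0.791, 0.0]
wrist_force: [0.3, 0.8, -0.8]
width: 0.0159
finger_force: 39.8
```

Request:
{"api": "drive_tool", "payload": {
  "moves": [
    [0.8,[0,0,-0.002],0],
    [0.8,[0,0,-0.004],0],
    [0.8,[0,0,-0.004],0],
    [0.8,[0,0,-0.004],0]
  ]
}}

```text
t: 31.78
tcp_pos: [0.5366, 0.4008, 0.0611]
orientation: [0.0, 0.611, 0.791, 0.0]
wrist_force: [-0.4, -1.0, -1.5]
width: 0.016
finger_force: 39.9
```

Request:
{"api": "drive_tool", "payload": {
  "moves": [
    [0.8,[0,0,-0.001],0],
    [0.8,[0,0,-0.001],0],
    [0.8,[0,0,-0.001],0]
  ]
}}

```text
t: 32.15
tcp_pos: [0.537, 0.401, 0.0607]
orientation: [0.0, 0.611, 0.791, 0.001]
wrist_force: [-1.7, 0.2, 5.9]
width: 0.0161
finger_force: 40.5
```

Request:
{"api": "drive_tool", "payload": {
  "moves": [
    [0.5,[0,0,0],0],
    [0.2,[0,0,0],0],
    [0.1,[0,0,0],0],
    [0.1,[0,0,0.02],0],
    [0.1,[0,0,0.06],0],
    [0.1,[0,0,0.11],0],
    [0.0,[-0.01,-0.03,0.15],0],
    [-0.1,[-0.02,-0.08,0.16],0],
    [-0.3,[-0.03,-0.13,0.16],0],
    [-0.3,[-0.04,-0.18,0.16],0],
    [-0.3,[-0.05,-0.23,0.16],0],
    [-0.3,[-0.06,-0.28,0.16],-0.2],
    [-0.3,[-0.07,-0.33,0.16],-0.4],
    [-0.3,[-0.08,-0.38,0.16],-0.6],
    [-0.3,[-0.091,-0.43,0.16],-0.8],
    [-0.3,[-0.091,-0.48,0.16],-0.95],
    [-0.3,[-0.091,-0.505,0.15],-0.95],
    [-0.3,[-0.091,-0.51,0.11],-0.95],
    [-0.3,[-0.091,-0.51,0.07],-0.95],
    [-0.3,[-0.091,-0.51,0.05],-0.95]
  ]
}}

```text
t: 34.65
tcp_pos: [0.4451, -0.1095, 0.1094]
orientation: [-0.0, 0.65, 0.76, -0.0]
wrist_force: [-0.0, 0.6, -0.0]
width: 0.0559
finger_force: 0.0
```

```bash
python3 - <<'E'
from h import *
import cv2
np.set_printoptions(precision=4,suppress=True)
o=r.get_obs();print(o['t'],o['tcp_pos'],o['width'],o['wrist_force'])
I=camera_info('wrist');b=grab_frame('wrist')
for d in place_of('paint_tube','wrist')[:2]: print(d,atz(I,d['pixel'],0))
def pr(X):
    p=np.array(I['R'])@X+np.array(I['t']);p=np.array(I['intrinsics'])@p;return tuple(int(v) for v in p[:2]/p[2])
for X in [(.446,-.109,.013),(.4477,-.121,.013)]: cv2.circle(b,pr(np.array(X)),3,(0,0,255),-1)
c=grab_frame('side')[120:240,200:340]
cv2.imwrite('pics/w8.png',np.hstack([b[:,60:],cv2.resize(c,(300,420),interpolation=cv2.INTER_CUBIC)]))
E
```

```text
34.65 [ 0.4451 -0.1095  0.1094] 0.05586732087215154 [-0.0494  0.5866 -0.0183]
{'pixel': [278.5, 204.4], 'score': 0.71} [ 0.444 -0.116  0.   ]
```

View pics/w8.png

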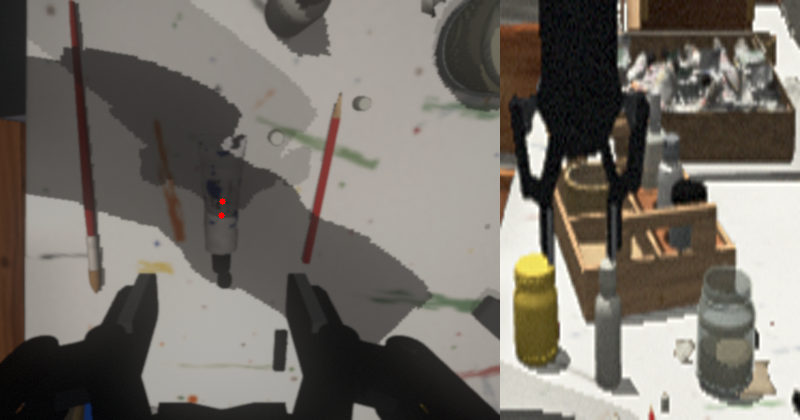

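Request:
{"api": "drive_tool", "payload": {
  "moves": [
    [-0.3,[0,0,-0.03],0],
    [-0.3,[0,0,-0.07],0],
    [-0.3,[0,0,-0.1],0],
    [-0.3,[0,0,-0.12],0],
    [-0.3,[0,0,-0.132],0],
    [-0.3,[0,0,-0.14],0],
    [-0.3,[0,0,-0.14],0]
  ]
}}

```text
t: 35.67
tcp_pos: [0.446, -0.1092, -0.0296]
orientation: [0.0, 0.65, 0.76, 0.0]
wrist_force: [0.1, 0.5, 0.3]
width: 0.0556
finger_force: 0.0
```

Confirmed: the fingertips sit about 35 mm above the reported TCP. I'll lower 4 mm more and close.

Request:
{"api": "drive_tool", "payload": {
  "moves": [
    [-0.3,[0,0,-0.002],0],
    [-0.3,[0,0,-0.004],0],
    [-0.1,[0,0,-0.004],0],
    [0.1,[0,0,-0.004],0],
    [0.4,[0,0,-0.004],0],
    [0.4,[0,0,-0.004],0],
    [0.4,[0,0,-0.004],0]
  ],
  "newtons": 25
}}

```text
t: 36.55
tcp_pos: [0.4456, -0.1092, -0.0339]
orientation: [-0.0, 0.65, 0.76, 0.0]
wrist_force: [-0.2, 0.5, 2.0]
width: 0.0281
finger_force: 24.3
```

Request:
{"api": "drive_tool", "payload": {
  "moves": [
    [0.5,[0,0,0],0],
    [0.5,[0,0,0.02],0],
    [0.5,[0,0,0.05],0],
    [0.5,[0,0,0.09],0],
    [0.5,[0,0,0.13],0],
    [0.5,[0,0,0.16],0],
    [0.5,[0,0,0.16],0],
    [0.5,[0,0,0.16],0]
  ]
}}

```text
t: 37.55
tcp_pos: [0.4451, -0.1089, 0.1254]
orientation: [-0.0, 0.65, 0.76, -0.0]
wrist_force: [0.2, -0.9, -0.4]
width: 0.028
finger_force: 24.6
```

```bash
python3 - <<'E'
from h import *
import cv2
np.set_printoptions(precision=4,suppress=True)
o=r.get_obs();print(o['t'],o['tcp_pos'],o['width'],o['wrist_force'],o['torque'],o['finger_force'])
I=camera_info('wrist');b=grab_frame('wrist');cv2.imwrite('pics/w9.png',b)
for d in search_frame('paint_tube','wrist')[:2]: print(d)
for d in place_of('paint_tube','wrist')[:2]: print(d,atz(I,d['pixel'],0),atz(I,d['pixel'],.16))
a=cv2.imread('pics/w8.png')[:,:500]
# changed pixels in old tube area, by brightness profile down the centre column
print(b[120:400:14,275:290].mean((1,2)).round(),a[120:400:14,215:230].mean((1,2)).round())
cv2.imwrite('pics/s9.png',grab_frame('side'))
for d in search_frame('paint_tube','side')[:2]: print('side',d)
E
```

```text
37.55 [ 0.4451 -0.1089  0.1254] 0.028030302134848237 [ 0.1825 -0.9217 -0.3955] [0.0276 0.0103 0.0282] 24.593624202534556
{'rect': [281.2, 292.0, 99.5, 232.3], 'score': 0.94}
{'pixel': [279.5, 295.5], 'score': 0.69} [ 0.4595 -0.2097  0.    ] [ 0.4454 -0.1135  0.16  ]
{'pixel': [523.1, 48.6], 'score': 0.41} [0.61   0.0316 0.    ] [0.5167 0.0007 0.16  ]
[ 95. 143. 117.  63.  62.  61.  62.  47.  58.  60.  59.  55.  44.  49.
  54.  60.  58.  58.  88.  84.] [ 59.  57.  86.  55.  56.  41.  50.  78.  83.  82.  37.  51. 131. 172.
 173. 173. 173. 172. 171. 169.]
side {'rect': [237.7, 190.3, 16.0, 21.4], 'score': 0.52}
```

```bash
python3 - <<'E'
from h import *
np.set_printoptions(precision=4,suppress=True)
I=camera_info('wrist')
a,b=[atz(I,(281,v),.175) for v in (176,408)];print(a,b,np.linalg.norm(a-b),(a+b)/2)
E
```

```text
[ 0.437  -0.0562  0.175 ] [ 0.4536 -0.1624  0.175 ] 0.10744587195071019 [ 0.4453 -0.1093  0.175 ]
```

Request:
{"api": "drive_tool", "payload": {
  "moves": [
    [0.5,[0,0.02,0.01],0],
    [0.5,[0,0.06,0.015],0],
    [0.5,[0.005,0.1,0.015],0.2],
    [0.5,[0.01,0.14,0.015],0.4],
    [0.5,[0.015,0.18,0.015],0.6],
    [0.5,[0.02,0.22,0.015],0.8],
    [0.5,[0.025,0.26,0.015],0.95],
    [0.5,[0.028,0.3,0.015],0.95],
    [0.5,[0.028,0.335,0.015],0.95],
    [0.5,[0.028,0.352,0.015],0.95],
    [0.5,[0.028,0.352,0],0.95],
    [0.5,[0.028,0.352,-0.03],0.95],
    [0.5,[0.028,0.352,-0.06],0.95],
    [0.5,[0.028,0.352,-0.08],0.95],
    [0.5,[0.028,0.352,-0.08],0.95]
  ]
}}

```text
t: 39.67
tcp_pos: [0.4724, 0.2398, 0.0443]
orientation: [-0.0, 0.612, 0.791, -0.002]
wrist_force: [0.0, -0.7, -0.5]
width: 0.0276
finger_force: 24.7
```

```bash
python3 - <<'E'
from h import *
np.set_printoptions(precision=4,suppress=True)
o=r.get_obs();print(o['t'],o['tcp_pos'],o['width'],o['wrist_force'])
I=camera_info('wrist');grab_frame('wrist')
for k in ['paint_tube','caddy','jar_block','bottle_block','spray_block']:
    for d in search_frame(k,'wrist')[:1]:
        u,v,w,h=d['rect'];print(k,d, atz(I,(u,v-h/2),.08),atz(I,(u,v+h/2),.08))
E
```

```text
39.675 [0.4724 0.2398 0.0443] 0.027608106382504487 [ 0.0384 -0.7042 -0.497 ]
paint_tube {'rect': [283.3, 291.4, 104.4, 234.7], 'score': 0.75} [0.4609 0.2898 0.08  ] [0.4912 0.1731 0.08  ]
caddy {'rect': [355.7, 210.1, 407.8, 419.8], 'score': 0.75} [0.4697 0.355  0.08  ] [0.5288 0.1753 0.08  ]
jar_block {'rect': [464.4, 277.9, 174.9, 110.3], 'score': 0.67} [0.539  0.2887 0.08  ] [0.5611 0.2382 0.08  ]
bottle_block {'rect': [475.3, 146.0, 169.4, 173.0], 'score': 0.88} [0.5173 0.3479 0.08  ] [0.5451 0.2858 0.08  ]
spray_block {'rect': [482.9, 31.2, 154.2, 62.4], 'score': 0.77} [0.512 0.366 0.08 ] [0.5204 0.3476 0.08  ]
```

Request:
{"api": "drive_tool", "payload": {
  "moves": [
    [0.5,[0,0.004,-0.015],0],
    [0.5,[0,0.004,-0.035],0],
    [0.5,[0,0.004,-0.05],0],
    [0.5,[0,0.004,-0.06],0],
    [0.5,[0,0.004,-0.066],0],
    [0.5,[0,0.004,-0.069],0],
    [0.5,[0,0.004,-0.069],0]
  ]
}}

```text
t: 40.85
tcp_pos: [0.4737, 0.2468, -0.0229]
orientation: [0.0, 0.611, 0.791, 0.0]
wrist_force: [0.4, 1.0, -0.6]
width: 0.0277
finger_force: 24.7
```

Request:
{"api": "drive_tool", "payload": {
  "moves": [
    [0.5,[0,0,-0.003],0],
    [0.5,[0,0,-0.004],0],
    [0.5,[0,0,-0.005],0],
    [0.5,[0,0,-0.005],0]
  ]
}}

```text
t: 41.35
tcp_pos: [0.4736, 0.247, -0.0278]
orientation: [-0.0, 0.611, 0.792, 0.0]
wrist_force: [-0.6, 0.0, 2.5]
width: 0.0278
finger_force: 24.9
```

Contact. Releasing and rising clear.

Request:
{"api": "drive_tool", "payload": {
  "moves": [
    [0.2,[0,0,0],0],
    [0,[0,0,0],0],
    [-0.15,[0,0,0],0],
    [-0.15,[0,0,0],0],
    [-0.15,[0,0,0.02],0],
    [-0.15,[0,0,0.05],0],
    [-0.15,[0,0,0.1],0],
    [-0.15,[0,0,0.15],0],
    [-0.15,[-0.02,0.01,0.2],0],
    [-0.15,[-0.03,0.03,0.25],0],
    [-0.15,[-0.03,0.06,0.28],0],
    [-0.15,[-0.03,0.06,0.28],0],
    [-0.15,[-0.03,0.06,0.28],0]
  ]
}}

```text
t: 42.98
tcp_pos: [0.4432, 0.3058, 0.2513]
orientation: [0.0, 0.611, 0.791, -0.001]
wrist_force: [-1.1, -1.1, -0.6]
width: 0.0491
finger_force: 0.0
```

```bash
python3 - <<'E'
from h import *
import cv2
np.set_printoptions(precision=4,suppress=True)
o=r.get_obs();print(o['t'],o['tcp_pos'],o['width'],o['wrist_force'])
a=np.radians(14.6);x=np.array([np.cos(a),np.sin(a)]);y=np.array([-x[1],x[0]]);C=np.array([.559,.317])-.055*x
for cam in ['wrist','side','top']:
    I=camera_info(cam);f=grab_frame(cam);cv2.imwrite(f'pics/end_{cam}.png',f)
    for k,z in [('lidded_jar',.012),('medium_bottle',.012),('spray_bottle',.012),('paint_tube',.006),('open_jar',0),('needle_bottle',0)]:
        for d in place_of(k,cam)[:3]:
            p=atz(I,d['pixel'],z);q=p[:2]-C;print(cam,k,round(d['score'],2),p[:2],'caddy',np.array([q@x,q@y])*1000)
    if cam=='wrist':
        for d in search_frame('paint_tube',cam)[:1]:
            u,v,w,h=d['rect']
            for P in [(u,v-h/2),(u,v+h/2),(u-w/2,v),(u+w/2,v)]:
                q=atz(I,P,.018)[:2]-C;print('tube edge',np.array([q@x,q@y])*1000)
E
```

```text
42.975 [0.4432 0.3058 0.2513] 0.04905835865354536 [-1.0602 -1.0921 -0.5618]
wrist lidded_jar 0.95 [0.5814 0.2359] caddy [ 56.1824 -84.1302]
wrist medium_bottle 0.76 [0.5564 0.3205] caddy [53.3282  4.0592]
wrist spray_bottle 0.74 [0.5393 0.4007] caddy [57.0405 85.9393]
wrist spray_bottle 0.48 [0.4722 0.2388] caddy [-48.6793 -53.8221]
wrist paint_tube 0.66 [0.4781 0.2391] caddy [-42.9696 -54.9961]
wrist open_jar 0.6 [0.6137 0.0357] caddy [  37.0728 -285.9936]
wrist needle_bottle 0.93 [0.471  0.0289] caddy [-102.7627 -256.669 ]
tube edge [-45.2162   3.7961]
tube edge [ -44.0289 -106.5642]
tube edge [-65.3598 -49.1611]
tube edge [-23.9334 -49.1562]
side lidded_jar 0.72 [0.5751 0.2515] caddy [ 54.0845 -67.4838]
side lidded_jar 0.7 [ 0.6853 -0.3019] caddy [  21.199  -630.7988]
side lidded_jar 0.68 [0.3807 0.0337] caddy [-188.9818 -229.1851]
side medium_bottle 0.65 [0.5428 0.4148] caddy [63.9877 98.7078]
side medium_bottle 0.51 [0.5648 0.3313] caddy [64.2719 12.4   ]
side spray_bottle 0.48 [0.542  0.3904] caddy [57.0301 75.3008]
side paint_tube 0.26 [0.57   0.3521] caddy [74.5163 31.206 ]
side open_jar 0.7 [0.6187 0.0485] caddy [  45.1267 -274.9288]
side needle_bottle 0.88 [0.472  0.0258] caddy [-102.5715 -259.8826]
top lidded_jar 0.8 [ 0.7008 -0.2847] caddy [  40.5143 -618.0402]
top lidded_jar 0.7 [0.582 0.225] caddy [ 54.0605 -94.7938]
top medium_bottle 0.52 [0.5651 0.3307] caddy [64.3546 11.7343]
top medium_bottle 0.23 [0.4689 0.0306] caddy [-104.4149 -254.4411]
top spray_bottle 0.5 [0.5428 0.4075] caddy [62.1657 91.6581]
top paint_tube 0.55 [0.481  0.2467] caddy [-38.1889 -48.3721]
top open_jar 0.88 [0.609  0.0367] caddy [  32.7053 -283.8014]
top open_jar 0.75 [0.5514 0.3071] caddy [45.1462 -7.6317]
top needle_bottle 0.62 [0.5674 0.3334] caddy [67.2471 13.8014]
top needle_bottle 0.46 [0.4699 0.026 ] caddy [-104.5901 -259.1899]
```

All four things lie within their places (tube spans x −65..−24, y −107..4 in the bay, and is flat); the look-alikes have not moved.

```bash
python3 -c "
from plant import *
print(workorder.sign_off())"
```

```text
the job is handed in; nothing more can be done
None
```

I packed the caddy and handed it in at about 43 s: jar, medium bottle and spray bottle are seated upright in their holes, the tube lies flat in the bay, and the open jar and needle bottle are where they were. On the first try the fingers closed on top of the jar lid, pushing down with about 49 N at the wrist, because the fingertips sit about 35 mm above the reported TCP; I corrected for that afterwards.

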